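# Gauge the slot depth with a sprung depth gauge and flag the verdict

### The job

Take the depth gauge from its stand, let its sprung pin find the slot of the clamped steel bar and press the gauge down gently until its foot sits flat on the bar, keeping it there a moment; never drive the pin in on the solid face beside the slot, nor push with more than 30 N. Then read its drag pointer and put the gauge back upright in its stand, pin in the hole. Tip the flag plate away from the robot if the slot is 10 mm deep or more, towards the robot if it is shallower.

Things in the scene. Friction and masses are not known exactly. Their poses are not given: they have to be found in the camera images.
- gauge: Loose depth gauge, 0.2 kg: square aluminium stem 24 x 24 mm from 8 to 76 mm above the origin (grip it across its y faces, about 50 mm up), low cap to 80 mm, flat foot, sprung pin below. Origin: centre of the foot's underside; z up the stem, x along the foot. On the stem's -x face a dark slot, scale lines every 5 mm and a drag pointer. Starts on the stand, pin hanging in its hole.
- gauge_foot: The gauge's rigid steel foot, 50 mm along the gauge's x, 24 mm along y, 8 mm thick, pin in its middle; same origin and axes as the gauge. It must bridge the slot with its length (x) across the slot.
- gauge_pin (a joint): How far the sprung pin is pushed into the gauge, m: 0 fully out (20 mm below the foot), 0.020 flush with the foot. The spring pushes back with 2 N at 0, growing to 4 N at 0.020, so the gauge's weight does not seat it. With the foot flat on the bar and the tip on the slot's floor, slot depth = 0.020 - this value.
- gauge_pointer (a joint): Drag pointer, m: the pin pushes it up and it stays by friction at the farthest the pin was pushed (0 at the start, same scale as the pin), so slot depth = 0.020 - this value after seating. Pushing the pin in farther than that, as on the bar's solid face, spoils the reading; it cannot be set back. A few mm of pin travel while searching do no harm.
- gauge_tip (a point): The round lower end of the pin (5 mm diameter), 20 mm below the foot's underside when fully out.
- gauge_mark (a point): The drag pointer's outer end, a small dark bar on the gauge's -x face, 30 mm above the foot's underside at reading 0.
- stand: Wooden block 100 (x) x 66 (y) x 30 mm high, fixed, origin at the centre of its underside; a vertical through hole of 14 mm diameter in its middle takes the pin while the foot rests on the block's top.
- holder: Fixed steel clamp holder 112 (x) x 76 (y), cheeks to 34 mm; origin: centre of underside. Clamps, on a stiff rubber pad (gives 1 mm per 8 N), a steel bar 60 x 60 x 30 mm with a slot 8 mm wide, 5 to 15 mm deep along the holder's y in its top face. Not measured, feel or look: the bar's top is 50 to 58 mm above the origin; the slot's centre line is up to 5 mm either side (x) of the holder's centre.
- flag_base: Foot of the flag, fixed, 80 (x) x 64 (y) x 12 mm, with two ears up to 30 mm high at y = -27 and +27 mm; origin at the centre of its underside; its x axis points roughly away from the robot. The hinge of the flag plate lies along y, 22 mm above the origin.
- flag (a joint): The flag plate, 8 mm thick, 44 mm wide, its upper edge 54 mm above its hinge; angle in rad: near 0 upright, positive tipped away from the robot (towards +x of its foot), negative towards the robot, stops at +-0.75. A stiff hinge: it stays where it is left (about 0.05 N m).
- flag_top (a point): Middle of the flag plate's upper edge.
There are look-alikes about, which are no part of the job. There is more than one size of the gauge; the one meant has the size given above.

How it is judged:
On the way:
1. the gauge's foot is pressed flat on the bar (at least 2 N on the foot, within 3 degrees of upright), its pin in the slot and the drag pointer standing at the pin's reading (contact force between gauge_foot and holder above 2 N and angle between gauge's own z axis and vertical below 0.05 rad and value of joint gauge_pin between 0.003 and 0.0165 m and x of gauge_tip in the frame of holder between -0.009 and 0.009 m and y of gauge_tip in the frame of holder between -0.028 and 0.028 m and z of gauge_mark in the frame of gauge_tip below 0.0515 m), for 0.3 s.
At the end, for the whole second after the job is handed in: The gauge stands upright (within 0.06 rad) and at rest on its stand, pin in the hole, centred within 7 mm; the flag is tipped by more than 0.45 rad away from the robot if the slot is deeper than 10 mm, towards the robot if shallower (9 to 11 mm by the pointer: either way is accepted) (horizontal distance between gauge and stand below 0.007 m and z of gauge in the frame of stand between 0.027 and 0.033 m and angle between gauge's own z axis and vertical below 0.06 rad and linear speed of gauge below 0.02 m/s and ((value of joint flag above 0.45 rad and value of joint gauge_pointer below 0.011 m) or (value of joint flag below -0.45 rad and value of joint gauge_pointer above 0.009 m))); the robot touches nothing.
It fails at once if the gauge and the bar or holder press on each other with more than 30 N (contact force between gauge and holder above 30 N).
It fails at once if the pin was driven in beside the slot, so that the pointer reads less than 3 mm depth (value of joint gauge_pointer above 0.017 m).
It also fails if it takes over 72 s, if anything falls off the work surface, if the arm or the gripper's body presses on something with over 40 N, if the wrist force passes 120 N, or if a joint passes its speed limit or range.

### The arm

A 6-joint arm with a two-finger parallel gripper is mounted at the origin on a cart in front of the work surface, level with it; the furniture and walls round the work are solid. World frame = base frame: x ahead of the robot, y to its left, z up, the work surface at z = 0. Lengths are in m, angles in rad, forces in N, time in s.
With the tool pointing down it reaches from about 0.35 to 0.975 m from the base axis. Payload 4.9 kg.
Tool frame: the origin (TCP) lies on the centre line of the jaws, within the pads' length; the fingertips stand 8 mm ahead of it and the grasp point (between the pads) lies 11 mm behind it; z points along the fingers, y is the direction in which the jaws open and shut (so a half turn about z gives the same grasp; the last joint's range is limited). The gripper opens to 85 mm and grips with 20 to 120 N. Pads are 22 mm wide; open, the fingers measure 114 mm over their backs; the gripper's body (76 mm by 85 mm) begins 54 mm behind the grasp point. The pads swing forward as they close: fully open they stand 13 mm farther back than shut.
Start: joints at [-1.242, 0.053, 1.613, -0, 1.476, -0.119], TCP at [0.271, -0.563, 0.239] pointing down, gripper open.
Joint ranges: [-3.01, 3.01], [-1.01, 2.22], [0.06, 2.58], [-1.02, 4.17], [0.09, 2.62], [-3.14, 3.14]. Speed limits (rad/s): [2.57, 2.57, 3.14, 3.14, 3.14, 3.14].

### API

Orientations are given as a unit quaternion [w, x, y, z].
In Python, from plant import manip gives the robot as it stands.
- The arm moves only by the tool step_arm, never from a script. Its argument "deltas" is a list of rows, each a list of 7 numbers: the shift along the tool's x, y, z in m, then the turn, a rotation vector about the tool's x, y, z in rad, then the gripper command: -1 is fully open, 1 is shut, values between are in proportion. In form: [[dx, dy, dz, ax, ay, az, hand], ...]. A call has 1 to 20 rows; each row is the pose to reach, as a shift and turn from the pose commanded when the call began, along the tool's axes at that moment; what a row does not reach only later rows make up. A row lasts 1/10 s, in which the tool goes at most 50 mm and 8.59 degrees, less where a joint would pass 70% of its speed; a pose out of reach is approached as far as the arm can. A call with a gripper value outside its range is refused whole. The fingers move at their own pace and stop on an object; the grip force is fixed at half the most. Time passes only in rows, so rows that repeat a pose let the fingers close. It gives the time, the measured TCP pose, the force and the opening at its end, in the units of the state.
- manip.state(): the state, without advancing time (a new reading comes with each control period).
- manip.grab_frame(name): name is "scene" or "top"; returns the picture (384x512x3 uint8, red, green, blue); there is no depth.
- manip.get_calibration(name): a dict with "fov_y" (degrees; the focal length in pixels is half the picture's height over the tangent of half this angle, whatever the lens; pixels are square), "cx", "cy" (the principal point, pixels), "dist_coeffs" ([k1, k2, p1, p2, k3] as OpenCV has them; the pictures are not rectified), "R" (3x3) and "t" (3): a world point X has camera coordinates R X + t. Camera axes: x right, y down, z forward; pixel columns grow to the right and rows downward; lengths in m; the calibration is good to about 2 mm. A picture is of the moment at which its call begins. get_calibration takes no time and is no camera call.
- manip.job_done(): hands the job in, once; it reports no verdict.
The state is a dict: "time": time; "joint_pos": joint angles; "joint_vel": joint speeds; "joint_efforts": joint torques, N m; "tool_pos": TCP position; "tool_rot": TCP orientation; "contact_force": force on the tool from outside, world axes, zero at the start; "ft_torque": the same for the moment, N m; "gripper_width": opening from 0.0 (shut) to 1.0 (fully open).
Only numpy, scipy, OpenCV 4.12 (cv2) and the standard library are available. Lean on these libraries where they do the work, as an engineer would, in place of code of your own. Each camera call takes 0.05 s, during which the arm holds its last target.

## Working session

There is one attempt and no reset: what is moved stays moved. The work goes in short steps, Python scripts to look and compute and a tool call to move; the robot and the scene stay as the last step left them, time stands still between calls to the robot, and variables do not carry over. Pictures are saved under pics/ and viewed, and the job is handed in when it is done.

Besides the shell and the picture viewer there is one more tool, called after ">>>" by a JSON object that holds its "name" and its "arguments". step_arm: Moves the arm, as the interface text tells. Its arguments: {"type":"object","properties":{"deltas":{"type":"array"}},"required":["deltas"]}

```bash
ls; mkdir -p pics
python3 - <<'E'
from plant import manip
import cv2
print(manip.state())
for n in("scene","top"):
    f=manip.grab_frame(n); cv2.imwrite(f"pics/{n}0.png",cv2.resize(f[:,:,::-1],(800,600),interpolation=cv2.INTER_CUBIC))
    cv2.imwrite(f"pics/{n}0_raw.png",f[:,:,::-1])
    print(manip.get_calibration(n))
E
```

```text
pics
{'time': 0.0, 'joint_pos': array([-1.24200611e+00,  5.33671720e-02,  1.61433196e+00,  1.38672684e-05,
        1.47599973e+00, -1.19013350e-01]), 'joint_vel': array([-5.35403932e-04,  9.10088600e-05, -2.06681960e-03,  3.02910901e-04,
        6.28461174e-04, -4.24394242e-04]), 'joint_efforts': array([ 1.03147668e-03, -3.93674004e+01, -3.70177889e+01,  5.93068899e-05,
        6.87391410e-03,  3.79019525e-06]), 'tool_pos': array([ 0.27041061, -0.56278389,  0.23803394]), 'tool_rot': array([-1.04803828e-03,  9.75038145e-01,  2.22034922e-01, -1.03392050e-04]), 'contact_force': array([ 0.14893594, -0.22208871, -0.08883584]), 'ft_torque': array([ 0.02300415, -0.01996292, -0.01361332]), 'gripper_width': 1.0019837620870549}
{'fov_y': 56.41813184189188, 'cx': 253.20099691607305, 'cy': 190.87220065860006, 'dist_coeffs': array([-0.0292622,  0.       ,  0.       ,  0.       ,  0.       ]), 'R': array([[-0.91172201, -0.41056496, -0.01412095],
       [-0.28208679,  0.6506653 , -0.70502603],
       [ 0.29864699, -0.63880441, -0.70904083]]), 't': array([0.47536722, 0.18492981, 0.79641936])}
{'fov_y': 54.52469585666631, 'cx': 261.5213043665543, 'cy': 190.1511584420774, 'dist_coeffs': array([-0.04216233,  0.        ,  0.        ,  0.        ,  0.        ]), 'R': array([[-0.0168664 , -0.99920261,  0.03618923],
       [-0.98566578,  0.01053949, -0.16838018],
       [ 0.1678645 , -0.03851045, -0.98505759]]), 't': array([0.01784404, 0.52229199, 0.96999305])}
```

View pics/scene0.png

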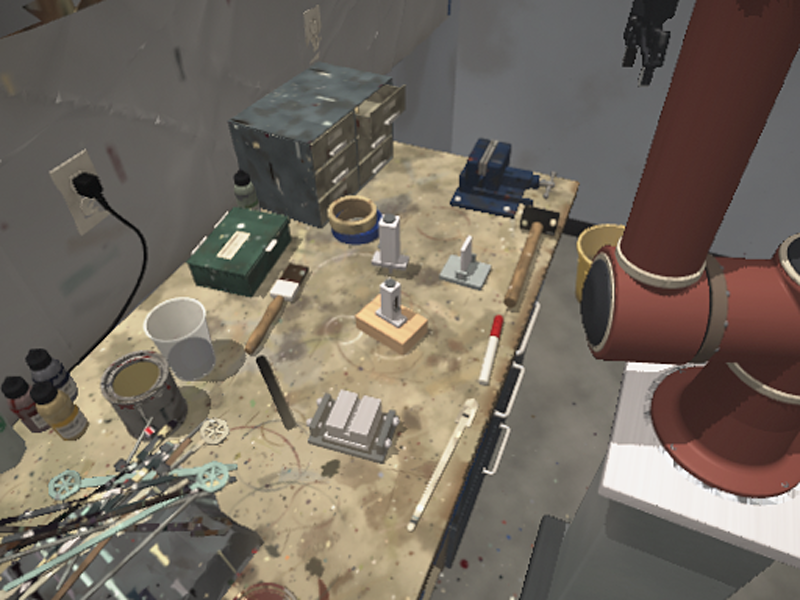

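View pics/top0.png

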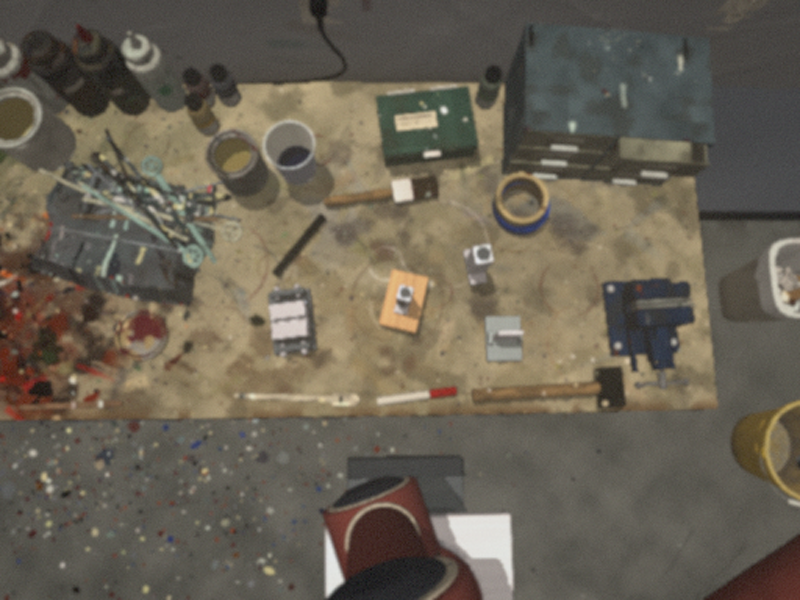

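The scene shows two gauge candidates. One stands in the wooden stand at scene (390,300) / top (404,295). A taller look-alike stands on the bench at scene (390,245) / top (480,260). The holder is at scene (353,425) / top (291,321), and the flag is at scene (467,258) / top (505,337). The vise at (490,170) is scenery. The gauge in the stand fits the description, so I'll check it in close crops.

Run:
```python
import cv2,numpy as np
s=cv2.imread("pics/scene0_raw.png");t=cv2.imread("pics/top0_raw.png")
def crop(im,x,y,w,h,k,name):
    c=cv2.resize(im[y:y+h,x:x+w],None,fx=k,fy=k,interpolation=cv2.INTER_CUBIC); cv2.imwrite(name,c)
crop(s,220,130,100,75,8,"pics/c1.png")   # gauges+flag
crop(s,190,240,80,60,10,"pics/c2.png")   # holder
crop(s,220,170,64,60,10,"pics/c2b.png")
crop(t,160,150,190,90,4,"pics/c3.png")
crop(t,165,175,60,60,10,"pics/c4.png")
crop(t,235,165,60,60,10,"pics/c5.png")
crop(t,300,190,60,50,10,"pics/c6.png")
```

```text
(no output)
```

View pics/c1.png

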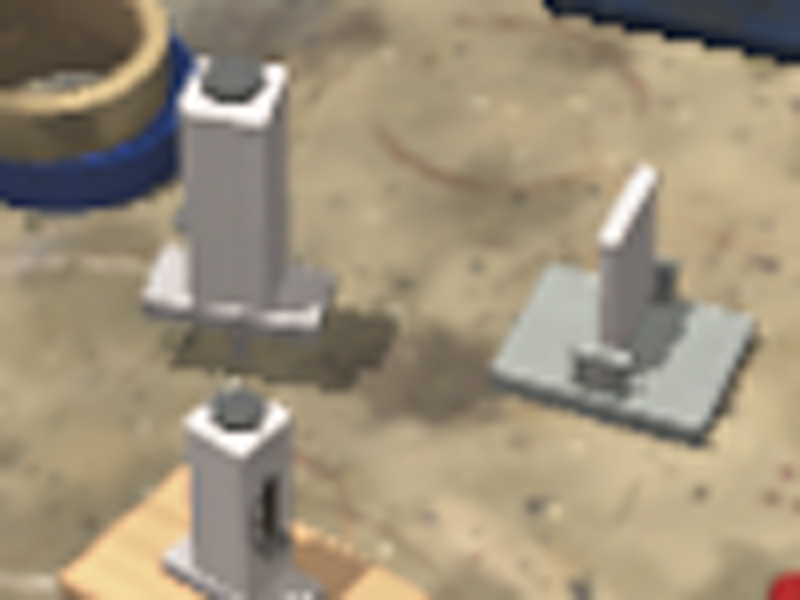

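View pics/c2.png

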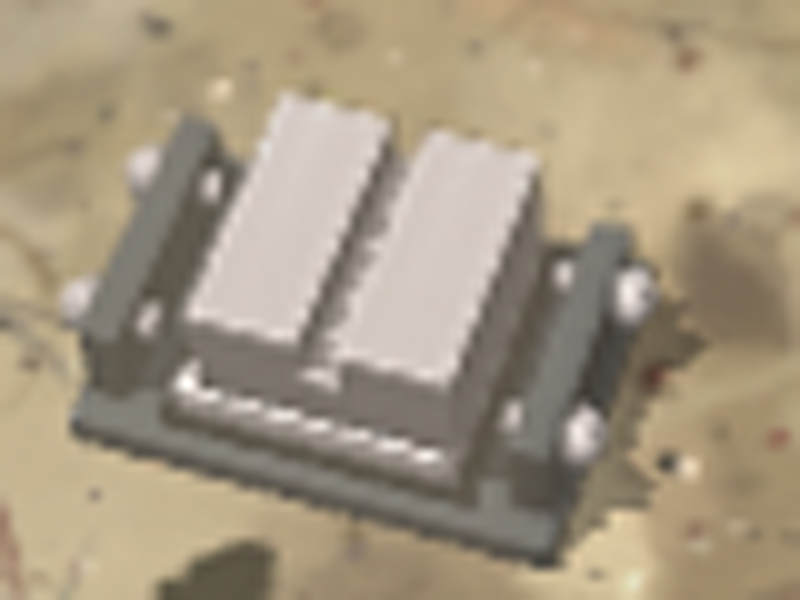

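View pics/c2b.png

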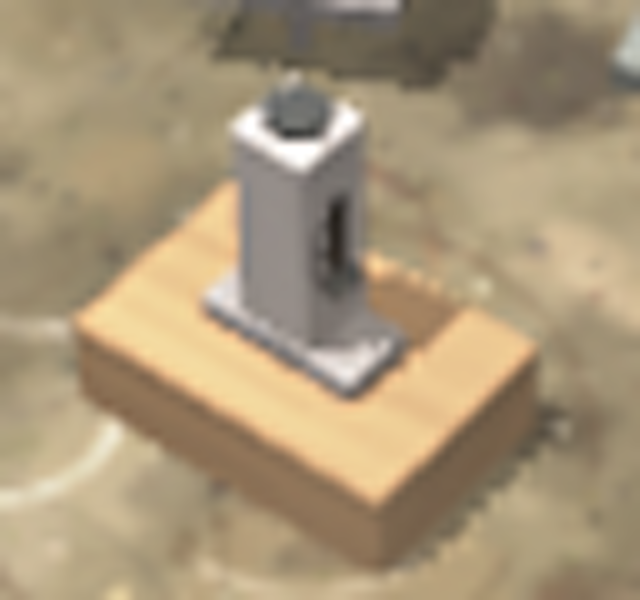

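View pics/c4.png

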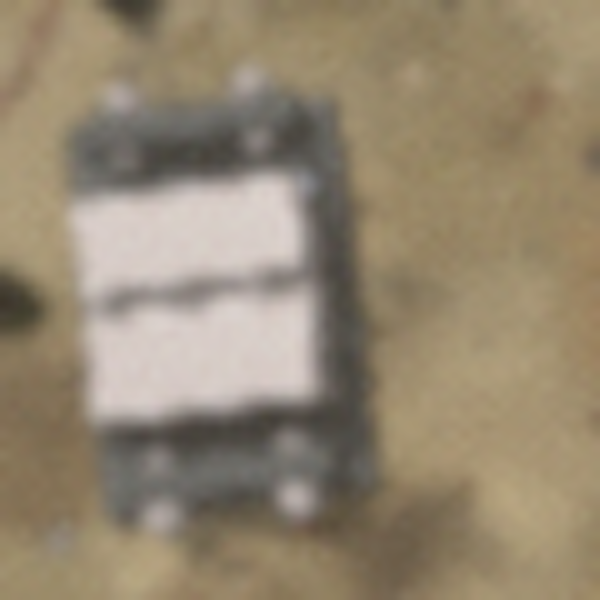

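View pics/c5.png

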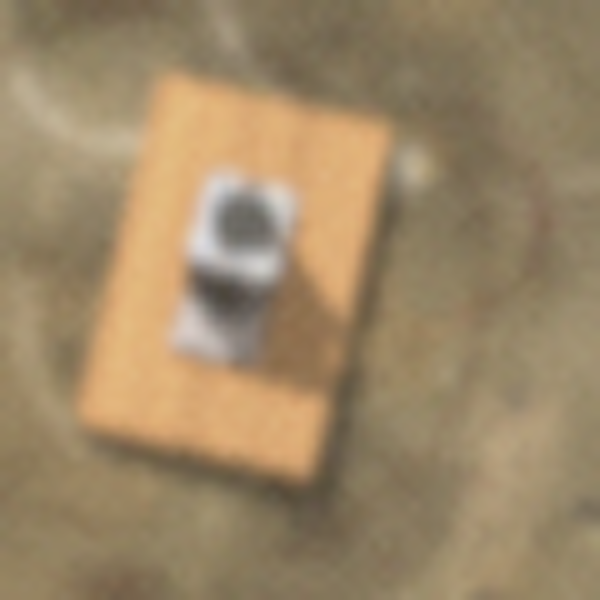

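View pics/c6.png

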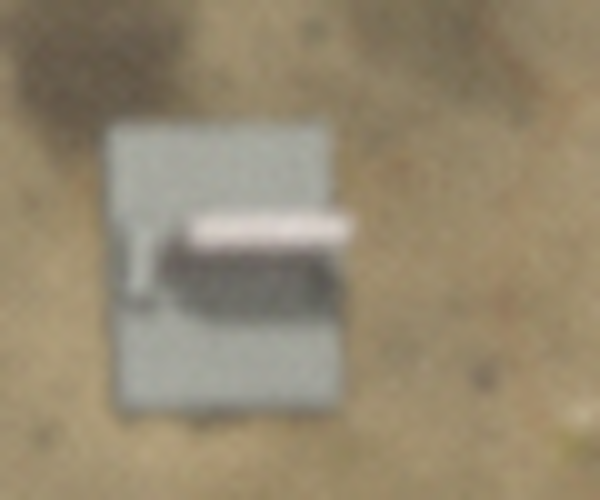

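Gauge choice confirmed: the small one in the stand has the slot and pointer on its robot-facing face. The taller one stands on the bench, so it's the decoy. Next I'll fit poses from the corner pixels.

```bash
cat > h.py <<'E'
import numpy as np,cv2
from scipy.optimize import least_squares
from plant import manip
C={n:manip.get_calibration(n) for n in("scene","top")}
def proj(n,X):
    c=C[n];f=192/np.tan(np.radians(c["fov_y"]/2));K=np.array([[f,0,c["cx"]],[0,f,c["cy"]],[0,0,1]])
    p,_=cv2.projectPoints(np.atleast_2d(np.array(X,float)),cv2.Rodrigues(c["R"])[0],c["t"],K,c["dist_coeffs"]);return p[:,0]
def px(x0,y0,k,pts): return (np.array(pts,float)+.5)/k-.5+[x0,y0]
def W(p,L):
    L=np.atleast_2d(np.array(L,float));c,s=np.cos(p[2]),np.sin(p[2])
    return np.c_[p[0]+c*L[:,0]-s*L[:,1],p[1]+s*L[:,0]+c*L[:,1],L[:,2]]
def fit(res,p0,names=None):
    r=least_squares(res,p0,loss="soft_l1",x_scale=[.01,.01,.1]+[.01]*(len(p0)-3),f_scale=.5);print(np.round(r.x,4),"rms px",np.sqrt(np.mean(res(r.x)**2)).round(2));return r.x
E
cat > fit.py <<'E'
from h import *
mm=1e-3
def mk(obs,pts):
    return lambda p: np.concatenate([(proj(n,W(p,pts(p,L)))-o).ravel() for n,o,L in obs])
idt=lambda p,L:np.array(L)*mm
S=[("top",px(235,165,10,[(165,75),(390,125),(314,472),(80,415)]),[(50,33,30),(50,-33,30),(-50,-33,30),(-50,33,30)]),
   ("scene",px(220,170,10,[(75,320),(230,185),(540,352),(378,500),(378,570),(80,393)]),[(50,33,30),(50,-33,30),(-50,-33,30),(-50,33,30),(-50,33,0),(50,33,0)])]
print("stand");
for o in (S,S[:1],S[1:]): ps=fit(mk(o,idt),[.5,0,0])
G=[("top",px(235,165,10,[(208,168),(300,183),(278,275),(190,262)]),[(12,12,106),(12,-12,106),(-12,-12,106),(-12,12,106)]),
   ("scene",px(220,170,10,[(232,127),(295,78),(367,125),(302,170),(205,295),(350,384),(405,337)]),[(12,12,106),(12,-12,106),(-12,-12,106),(-12,12,106),(25,12,38),(-25,12,38),(-25,-12,38)])]
print("gauge")
for o in (G,G[:1],G[1:]): fit(mk(o,idt),[.5,0,0])
H=[("top",px(165,175,10,[(72,208),(300,177),(322,397),(92,422)]),[(30,30,0),(30,-30,0),(-30,-30,0),(-30,30,0)]),
   ("scene",px(190,240,10,[(190,315),(285,92),(540,155),(445,385)]),[(30,30,0),(30,-30,0),(-30,-30,0),(-30,30,0)])]
def bar(p,L): L=np.array(L)*mm; L[:,2]=p[3]; return L
print("bar (centre, yaw, height)")
pb=fit(mk(H,bar),[.5,.2,0,.054])
# base corners
B=[("scene",px(190,240,10,[(75,432),(555,565)]),[(56,38,0),(-56,38,0)])]
print("holder base"); fit(mk(B,idt),[.5,.2,0])
print("holder base res w bar pose", mk(B,idt)(pb[:3]))
# slot line: pixel points -> plane z=h
def ray(n,uv,z):
    c=C[n];f=192/np.tan(np.radians(c["fov_y"]/2));K=np.array([[f,0,c["cx"]],[0,f,c["cy"]],[0,0,1]])
    q=cv2.undistortPoints(np.array(uv,float).reshape(-1,1,2),K,c["dist_coeffs"])[:,0]
    d=np.c_[q,np.ones(len(q))]@c["R"];o=-c["R"].T@c["t"];return o+d*((z-o[2])/d[:,2])[:,None]
def inbar(X):
    c,s=np.cos(pb[2]),np.sin(pb[2]);d=X[:,:2]-pb[:2];return np.c_[c*d[:,0]+s*d[:,1],-s*d[:,0]+c*d[:,1]]
print("slot top edges scene",inbar(ray("scene",px(190,240,10,[(390,118),(430,132),(300,345),(342,362)]),pb[3])).round(4))
print("slot top",inbar(ray("top",px(165,175,10,[(100,303),(310,275)]),pb[3])).round(4))
F=[("top",px(300,190,10,[(110,122),(330,122),(342,405),(122,405)]),[(40,32,12),(40,-32,12),(-40,-32,12),(-40,32,12)]),
 ("scene",px(220,130,8,[(555,265),(755,325),(700,435),(495,368)]),[(40,-32,12),(-40,-32,12),(-40,32,12),(40,32,12)])]
print("flag")
for o in (F,F[:1],F[1:]): pf=fit(mk(o,idt),[.45,-.2,0])
def ft(n,uv):
    X=ray(n,uv,.076);c,s=np.cos(pf[2]),np.sin(pf[2]);d=X[:,:2]-pf[:2];return np.c_[c*d[:,0]+s*d[:,1],-s*d[:,0]+c*d[:,1]]
print(ft("top",px(300,190,10,[(190,228),(350,228)])),ft("scene",px(220,130,8,[(605,240),(650,170)])))
E
python3 fit.py
```

```text
stand
[ 0.5211  0.0197 -0.2443] rms px 0.46
[ 0.521   0.019  -0.2432] rms px 0.26
[ 0.5208  0.0208 -0.2486] rms px 0.47
gauge
[ 0.5202  0.0209 -0.2735] rms px 0.54
[ 0.5209  0.0194 -0.1959] rms px 0.21
[ 0.5195  0.0224 -0.3033] rms px 0.34
bar (centre, yaw, height)
[0.4853 0.2184 0.1205 0.0505] rms px 0.39
holder base
[0.4889 0.2176 0.1241] rms px 0.04
holder base res w bar pose [1.13306377 0.74330046 1.3044017  0.99278665]
slot top edges scene [[ 0.0059 -0.0297]
 [-0.0038 -0.0287]
 [ 0.0042  0.0298]
 [-0.0057  0.0311]]
slot top [[ 0.0018  0.0254]
 [ 0.0019 -0.0308]]
flag
[ 0.4529 -0.1579 -0.0133] rms px 0.64
[ 0.4533 -0.159  -0.0074] rms px 0.27
[ 0.4514 -0.1545 -0.0278] rms px 0.48
[[ 0.00446934  0.01768471]
 [ 0.00506289 -0.02476543]] [[ 0.00437551  0.02085558]
 [ 0.00376722 -0.02071001]]
```

```bash
cat > mv.py <<'E'
import sys,numpy as np
from scipy.spatial.transform import Rotation as R
from plant import manip
# usage: mv.py x y z yaw  -> tool frame delta (from measured pose)
s=manip.state();q=s["tool_rot"];r=R.from_quat([q[1],q[2],q[3],q[0]])
a=[float(v) for v in sys.argv[1:]]
print("t",round(s["time"],2),"tcp",s["tool_pos"].round(4),"yaw",round(float(np.arctan2(*r.as_matrix()[[1,0],0])),4),"tilt",r.as_matrix()[:2,2].round(4),"F",s["contact_force"].round(2),"T",s["ft_torque"].round(3),"w",round(s["gripper_width"],3))
if a:
    tgt=R.from_euler("z",a[3])*R.from_euler("x",np.pi)
    print("d",np.round(r.inv().apply(np.array(a[:3])-s["tool_pos"]),4),"rot",np.round((r.inv()*tgt).as_rotvec(),4))
E
python3 mv.py 0.5205 0.0205 0.18 -0.25
```

```text
t 0.1 tcp [ 0.2704 -0.5628  0.2382] yaw 0.4478 tilt [-0.0006  0.0018] F [-0.37 -0.42 -0.25] T [ 0.016 -0.038  0.013] w 0.998
d [ 0.478  -0.4174  0.0591] rot [-1.900e-03  4.000e-04  6.978e-01]
```

>>> {"name": "step_arm", "arguments": {"deltas": [[0.478, -0.4174, 0.058, 0, 0, 0.698, -1], [0.478, -0.4174, 0.058, 0, 0, 0.698, -1], [0.478, -0.4174, 0.058, 0, 0, 0.698, -1], [0.478, -0.4174, 0.058, 0, 0, 0.698, -1], [0.478, -0.4174, 0.058, 0, 0, 0.698, -1], [0.478, -0.4174, 0.058, 0, 0, 0.698, -1], [0.478, -0.4174, 0.058, 0, 0, 0.698, -1], [0.478, -0.4174, 0.058, 0, 0, 0.698, -1], [0.478, -0.4174, 0.058, 0, 0, 0.698, -1], [0.478, -0.4174, 0.058, 0, 0, 0.698, -1], [0.478, -0.4174, 0.058, 0, 0, 0.698, -1], [0.478, -0.4174, 0.058, 0, 0, 0.698, -1], [0.478, -0.4174, 0.058, 0, 0, 0.698, -1], [0.478, -0.4174, 0.058, 0, 0, 0.698, -1], [0.478, -0.4174, 0.058, 0, 0, 0.698, -1]]}}

```text
time: 1.6
tool_pos: [0.5204, 0.0206, 0.1806]
tool_rot: [0.0, 0.992, -0.124, -0.001]
contact_force: [-0.2, 0.2, -0.4]
gripper_width: 1.0
```

```bash
python3 mv.py 0.5205 0.0205 0.069 -0.25
python3 - <<'E'
from plant import manip
import cv2
for n,(x,y,w,h) in dict(scene=(200,110,160,120),top=(200,130,120,90)).items():
    f=manip.grab_frame(n)[y:y+h,x:x+w,::-1]; cv2.imwrite(f"pics/{n}1.png",cv2.resize(f,(800,600),interpolation=cv2.INTER_CUBIC))
E
```

```text
t 1.6 tcp [0.5204 0.0206 0.1806] yaw -0.2481 tilt [-0.0016 -0.0003] F [-0.17  0.18 -0.39] T [ 0.018 -0.028  0.043] w 1.0
d [ 0.0003 -0.      0.1116] rot [0.0007 0.0014 0.0019]
```

View pics/scene1.png

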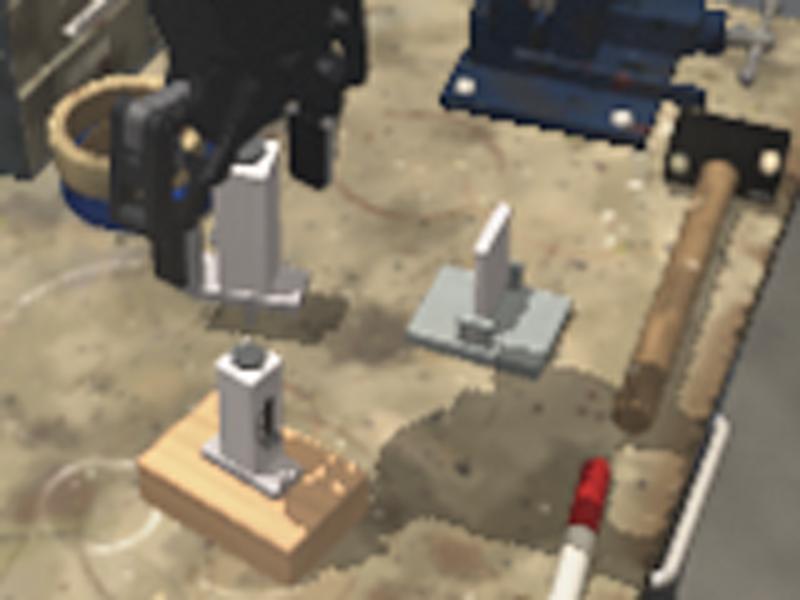

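Run:
```python
exec(open('fit.py').read().split("S=[")[0]); 
src=open('fit.py').read(); i=src.index("def ray"); j=src.index("def inbar"); exec(src[i:j])
print(ray("scene",px(220,130,8,[(238,355)]),0.0),ray("scene",px(220,130,8,[(180,120),(235,130),(285,80)]),.125),ray("top",[[481/800*512,252/600*384]],.125))
```

```text
[[ 5.82131684e-01 -1.07385057e-01  1.11022302e-16]] [[ 0.58738704 -0.07999343  0.125     ]
 [ 0.56867028 -0.08228267  0.125     ]
 [ 0.56461868 -0.11311549  0.125     ]] [[ 0.5820483  -0.10556891  0.125     ]]
```

>>> {"name": "step_arm", "arguments": {"deltas": [[0, 0, 0.04, 0, 0, 0, -1], [0, 0, 0.08, 0, 0, 0, -1], [0, 0, 0.1, 0, 0.001, 0, -1], [0, 0, 0.1115, 0, 0.0015, 0, -1], [0, 0, 0.1115, 0, 0.0015, 0, -1]]}}

```text
time: 2.2
tool_pos: [0.5194, 0.0189, 0.0683]
tool_rot: [0.0, 0.992, -0.126, -0.001]
contact_force: [-0.3, -1.1, -0.4]
gripper_width: 1.001
```

```bash
python3 mv.py 0.5205 0.0205 0.069 -0.25
python3 - <<'E'
from plant import manip
import cv2
for n,(x,y,w,h) in dict(scene=(210,140,100,75),top=(200,130,120,90)).items():
    f=manip.grab_frame(n)[y:y+h,x:x+w,::-1]; cv2.imwrite(f"pics/{n}2.png",cv2.resize(f,(800,600),interpolation=cv2.INTER_CUBIC))
E
```

```text
t 2.2 tcp [0.5194 0.0189 0.0683] yaw -0.252 tilt [-0.0016 -0.0001] F [-0.34 -1.09 -0.43] T [ 0.019  0.019 -0.053] w 1.001
d [ 0.0006 -0.0018 -0.0007] rot [ 0.0005  0.0015 -0.002 ]
```

View pics/scene2.png

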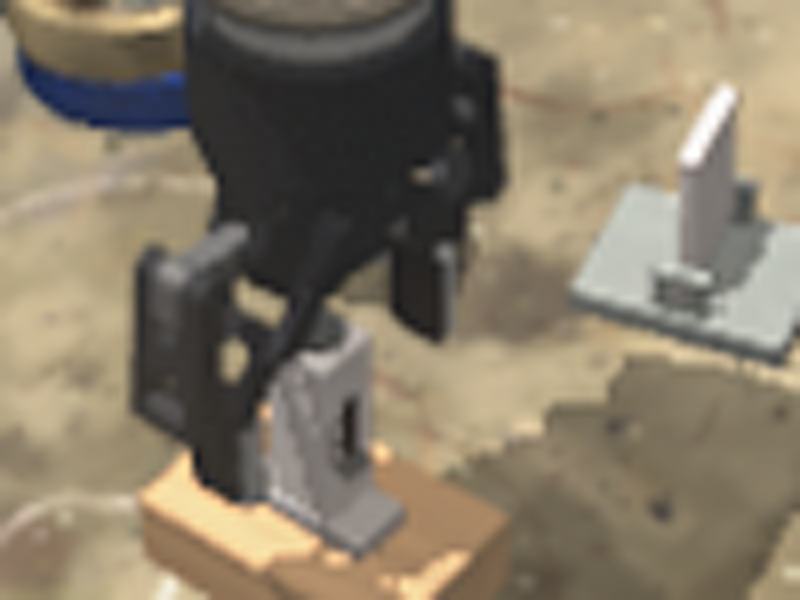

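>>> {"name": "step_arm", "arguments": {"deltas": [[0, -0.001, 0, 0, 0.001, 0, 0], [0, -0.001, 0, 0, 0.001, 0, 0.6], [0, -0.001, 0, 0, 0.001, 0, 1], [0, -0.001, 0, 0, 0.001, 0, 1], [0, -0.001, 0, 0, 0.001, 0, 1], [0, -0.001, 0, 0, 0.001, 0, 1], [0, -0.001, 0, 0, 0.001, 0, 1], [0, -0.001, 0, 0, 0.001, 0, 1]]}}

```text
time: 3.1
tool_pos: [0.5214, 0.0209, 0.0704]
tool_rot: [0.0, 0.992, -0.125, 0.002]
contact_force: [-0.8, 1.4, 4.2]
gripper_width: 0.271
```

```bash
python3 mv.py 0.5205 0.0205 0.069 -0.25
```

```text
t 3.1 tcp [0.5214 0.0209 0.0704] yaw -0.2501 tilt [ 0.0032 -0.0006] F [-0.85  1.37  4.23] T [0.085 0.117 0.06 ] w 0.271
d [-0.0008  0.0006  0.0014] rot [-0.0002 -0.0033 -0.0001]
```

>>> {"name": "step_arm", "arguments": {"deltas": [[0, 0, -0.01, 0, -0.003, 0, 1], [0, 0, -0.04, 0, -0.003, 0, 1], [0, 0, -0.08, 0, -0.003, 0, 1], [0, 0, -0.09, 0, -0.003, 0, 1], [0, 0, -0.09, 0, -0.003, 0, 1]]}}

```text
time: 3.6
tool_pos: [0.522, 0.0207, 0.1619]
tool_rot: [-0.0, 0.992, -0.125, 0.002]
contact_force: [-0.1, 1.0, -1.9]
gripper_width: 0.274
```

```bash
python3 mv.py 0.487 0.2184 0.135 0.121
```

```text
t 3.6 tcp [0.522  0.0207 0.1619] yaw -0.2502 tilt [ 0.0036 -0.0003] F [-0.06  1.01 -1.94] T [ 0.005 -0.006  0.014] w 0.274
d [-0.0829 -0.1828  0.0267] rot [ 1.000e-04 -3.600e-03 -3.712e-01]
```

>>> {"name": "step_arm", "arguments": {"deltas": [[-0.0829, -0.1828, 0, 0, 0, -0.371, 1], [-0.0829, -0.1828, 0, 0, 0, -0.371, 1], [-0.0829, -0.1828, 0, 0, 0, -0.371, 1], [-0.0829, -0.1828, 0, 0, 0, -0.371, 1], [-0.0829, -0.1828, 0.02, 0, 0, -0.371, 1], [-0.0829, -0.1828, 0.026, 0, 0, -0.371, 1], [-0.0829, -0.1828, 0.026, 0, 0, -0.371, 1]]}}

```text
time: 4.3
tool_pos: [0.4834, 0.2176, 0.1302]
tool_rot: [0.001, 0.998, 0.06, -0.004]
contact_force: [-0.6, -0.3, -2.5]
gripper_width: 0.273
```

```bash
python3 mv.py 0.487 0.2184 0.125 0.121;  python3 - <<'E'
from plant import manip
import cv2
for n,(x,y,w,h) in dict(scene=(180,200,100,75),top=(150,160,80,60)).items():
    f=manip.grab_frame(n)[y:y+h,x:x+w,::-1]; cv2.imwrite(f"pics/{n}3.png",cv2.resize(f,(800,600),interpolation=cv2.INTER_CUBIC))
E
```

```text
t 4.3 tcp [0.4834 0.2176 0.1302] yaw 0.1207 tilt [-0.007  -0.0021] F [-0.6  -0.35 -2.5 ] T [-0.022  0.021  0.017] w 0.273
d [ 0.0037 -0.0004  0.0052] rot [ 0.0012  0.0072 -0.0003]
```

View pics/scene3.png

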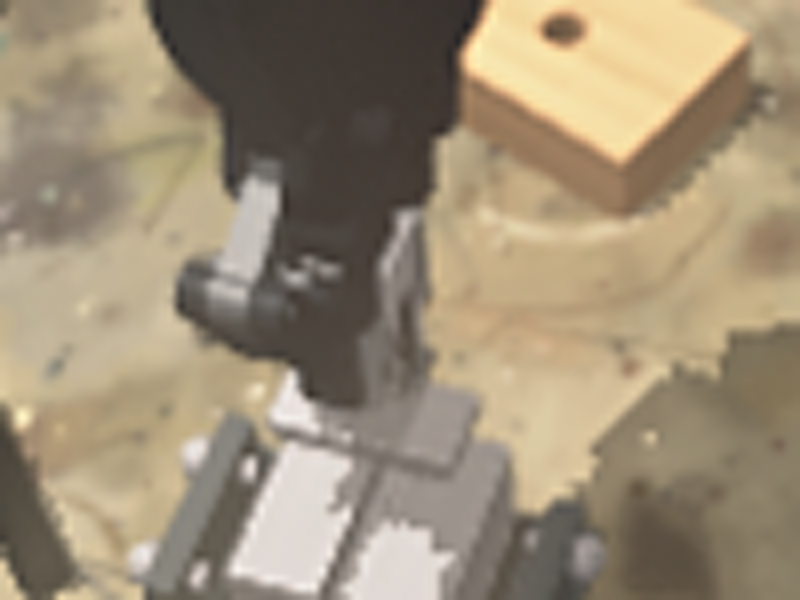

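View pics/top3.png

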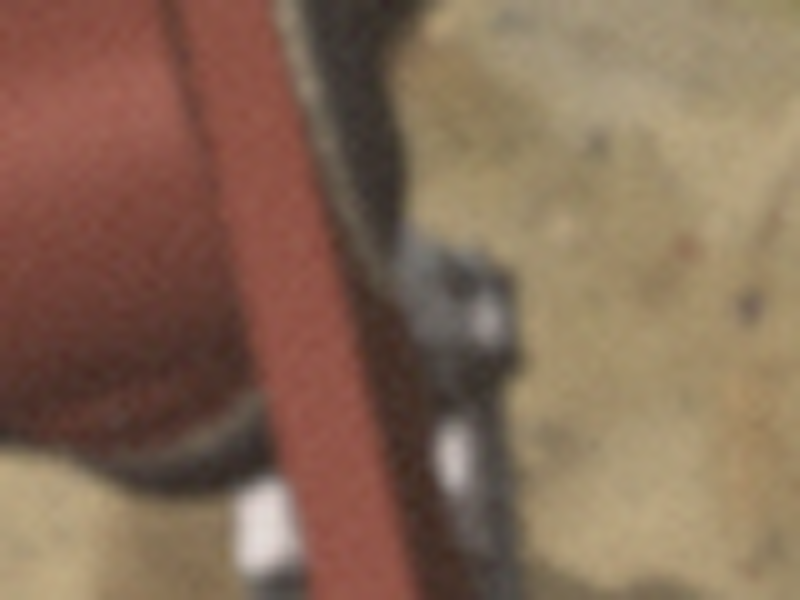

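```bash
python3 mv.py 0.487 0.2184 0.130 0.121;  python3 - <<'E'
from plant import manip
import cv2
n,(x,y,w,h)="scene",(200,235,60,45)
f=manip.grab_frame(n); cv2.imwrite("pics/s4raw.png",f[:,:,::-1])
f=f[y:y+h,x:x+w,::-1]; cv2.imwrite(f"pics/{n}4.png",cv2.resize(f,(780,585),interpolation=cv2.INTER_CUBIC))
E
```

```text
t 4.4 tcp [0.4854 0.2174 0.1329] yaw 0.1192 tilt [-0.0023 -0.0005] F [ 0.59 -0.21 -0.92] T [-0.045  0.039  0.08 ] w 0.274
d [ 0.0017 -0.0008  0.0029] rot [ 0.0003  0.0024 -0.0018]
```

View pics/scene4.png

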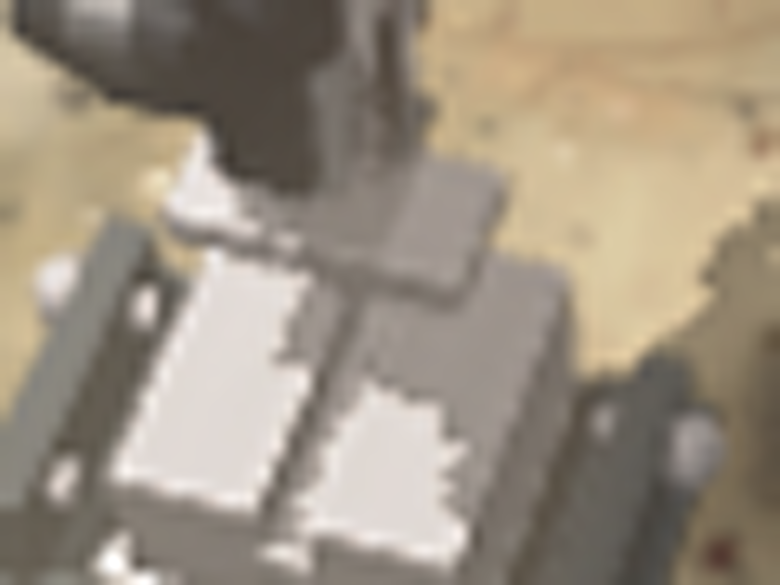

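```bash
cat > g.py <<'E'
import contextlib,io
with contextlib.redirect_stdout(io.StringIO()): exec(open('fit.py').read())
E
python3 - <<'E'
exec(open('g.py').read())
for fz in (.088,.0925,.096):
    o=[("scene",px(200,235,13,[(170,222),(455,305),(462,288),(505,180)]),[(25,12,fz*1e3),(-25,12,fz*1e3),(-25,12,fz*1e3+8),(-25,-12,fz*1e3+8)])]
    fit(mk(o,idt),[.485,.217,.12])
print(proj("scene",ray("scene",[[220,260]],.05)))
for n,o,L in H+B: print(n,mk([(n,o,L)],bar if L[0][2]==0 and n!="x" and len(L)==4 else idt)(pb).round(2))
# bar from scene only for various heights
for hh in (.05,.052,.054,.056,.058):
    print(hh,end=" ");q=fit(mk(H[1:],lambda p,L:np.c_[np.array(L)[:,:2]*mm,np.full(len(L),hh)]),[.485,.217,.12])
    print(" ",end=" ");fit(mk(H[:1],lambda p,L:np.c_[np.array(L)[:,:2]*mm,np.full(len(L),hh)]),[.485,.217,.12])
    X=ray("scene",px(200,235,13,[(340,305),(320,345),(265,500),(300,505)]),hh); print(X.round(4))
E
```

```text
[0.4863 0.2132 0.055 ] rms px 0.54
[0.4846 0.2158 0.0535] rms px 0.57
[0.4833 0.2179 0.0525] rms px 0.6
[[220. 260.]]
top [ 0.06 -0.63 -0.42 -0.42 -0.19 -0.37  0.28  0.1 ]
scene [-0.48 -0.03  0.33 -0.13  0.51  0.11  0.88  0.26]
scene [1.13 0.74 1.3  0.99]
0.05 [0.4863 0.2182 0.1232] rms px 0.36
  [0.4845 0.2182 0.1124] rms px 0.25
[[0.4927 0.2074 0.05  ]
 [0.4921 0.2158 0.05  ]
 [0.4866 0.2456 0.05  ]
 [0.481  0.2442 0.05  ]]
0.052 [0.4856 0.2194 0.1227] rms px 0.39
  [0.4843 0.2179 0.1123] rms px 0.25
[[0.4919 0.2085 0.052 ]
 [0.4914 0.2169 0.052 ]
 [0.4858 0.2467 0.052 ]
 [0.4802 0.2452 0.052 ]]
0.054 [0.4849 0.2205 0.1222] rms px 0.42
  [0.484  0.2176 0.1122] rms px 0.25
[[0.4912 0.2097 0.054 ]
 [0.4906 0.218  0.054 ]
 [0.4851 0.2477 0.054 ]
 [0.4795 0.2463 0.054 ]]
0.056 [0.4842 0.2216 0.1215] rms px 0.46
  [0.4838 0.2172 0.1121] rms px 0.26
[[0.4904 0.2108 0.056 ]
 [0.4899 0.2191 0.056 ]
 [0.4844 0.2487 0.056 ]
 [0.4788 0.2473 0.056 ]]
0.058 [0.4835 0.2227 0.1208] rms px 0.49
  [0.4835 0.2169 0.1121] rms px 0.26
[[0.4897 0.212  0.058 ]
 [0.4891 0.2203 0.058 ]
 [0.4836 0.2498 0.058 ]
 [0.4781 0.2483 0.058 ]]
```

```bash
python3 mv.py 0.486 0.2184 0.122 0.12
```

```text
t 4.45 tcp [0.486  0.2175 0.1337] yaw 0.119 tilt [-0.0008 -0.0001] F [-0.7  -0.33 -0.95] T [-0.015  0.017 -0.007] w 0.273
d [ 0.0001 -0.0009  0.0117] rot [-0.      0.0008 -0.001 ]
```

>>> {"name": "step_arm", "arguments": {"deltas": [[0.0, -0.0008, 0.006, 0, 0.001, 0, 1], [0.0, -0.0008, 0.0117, 0, 0.001, 0, 1], [0.0, -0.0008, 0.0117, 0, 0.001, 0, 1], [0.0, -0.0008, 0.0117, 0, 0.001, 0, 1], [0.0, -0.0008, 0.0117, 0, 0.001, 0, 1]]}}

```text
time: 4.95
tool_pos: [0.4857, 0.2193, 0.1223]
tool_rot: [-0.0, 0.998, 0.06, 0.0]
contact_force: [0.5, 0.1, -2.2]
gripper_width: 0.274
```

```bash
python3 mv.py 0.486 0.2184 0.118 0.12
```

```text
t 4.95 tcp [0.4857 0.2193 0.1223] yaw 0.1207 tilt [0.0008 0.0003] F [ 0.52  0.05 -2.18] T [ 0.018  0.029 -0.014] w 0.274
d [0.0001 0.0009 0.0043] rot [-0.0002 -0.0008  0.0007]
```

>>> {"name": "step_arm", "arguments": {"deltas": [[0.0, 0, 0.003, 0, 0, 0, 1], [0.0, 0, 0.005, 0, 0, 0, 1], [0.0, 0, 0.005, 0, 0, 0, 1], [0.0, 0, 0.005, 0, 0, 0, 1]]}}

```text
time: 5.35
tool_pos: [0.4855, 0.2193, 0.117]
tool_rot: [-0.0, 0.998, 0.06, 0.0]
contact_force: [-0.3, 0.3, -1.2]
gripper_width: 0.272
```

>>> {"name": "step_arm", "arguments": {"deltas": [[0.0, 0, 0.002, 0, 0, 0, 1], [0.0, 0, 0.002, 0, 0, 0, 1], [0.0, 0, 0.002, 0, 0, 0, 1]]}}

```text
time: 5.65
tool_pos: [0.4856, 0.2193, 0.115]
tool_rot: [-0.0, 0.998, 0.06, 0.0]
contact_force: [0.1, -0.1, -2.0]
gripper_width: 0.275
```

>>> {"name": "step_arm", "arguments": {"deltas": [[0.0, 0, 0.002, 0, 0, 0, 1], [0.0, 0, 0.002, 0, 0, 0, 1], [0.0, 0, 0.002, 0, 0, 0, 1]]}}

```text
time: 5.95
tool_pos: [0.4855, 0.2193, 0.113]
tool_rot: [-0.0, 0.998, 0.06, 0.0]
contact_force: [0.5, 0.3, -2.0]
gripper_width: 0.273
```

>>> {"name": "step_arm", "arguments": {"deltas": [[0.0, 0, 0.0015, 0, 0, 0, 1], [0.0, 0, 0.0015, 0, 0, 0, 1], [0.0, 0, 0.0015, 0, 0, 0, 1]]}}

```text
time: 6.25
tool_pos: [0.4856, 0.2193, 0.1116]
tool_rot: [-0.0, 0.998, 0.06, 0.0]
contact_force: [0.5, 0.1, -1.1]
gripper_width: 0.275
```

>>> {"name": "step_arm", "arguments": {"deltas": [[0.0, 0, 0.0015, 0, 0, 0, 1], [0.0, 0, 0.0015, 0, 0, 0, 1], [0.0, 0, 0.0015, 0, 0, 0, 1]]}}

```text
time: 6.55
tool_pos: [0.4856, 0.2193, 0.11]
tool_rot: [-0.0, 0.998, 0.06, 0.0]
contact_force: [0.7, 0.4, -2.5]
gripper_width: 0.277
```

>>> {"name": "step_arm", "arguments": {"deltas": [[0.0, 0, 0.0, 0, 0, 0, 1], [0.0, 0, 0, 0, 0, 0, 1]]}}

```text
time: 6.75
tool_pos: [0.4857, 0.2193, 0.1102]
tool_rot: [-0.0, 0.998, 0.06, 0.0]
contact_force: [0.2, 0.9, -2.7]
gripper_width: 0.274
```

>>> {"name": "step_arm", "arguments": {"deltas": [[0.0, 0, 0.002, 0, 0, 0, 1], [0.0, 0, 0.002, 0, 0, 0, 1], [0.0, 0, 0.002, 0, 0, 0, 1]]}}

```text
time: 7.05
tool_pos: [0.4855, 0.2193, 0.108]
tool_rot: [-0.0, 0.998, 0.06, 0.0]
contact_force: [0.1, 0.7, -2.7]
gripper_width: 0.27
```

```bash
python3 mv.py 0.486 0.2184 0.118 0.12;  python3 - <<'E'
from plant import manip
import cv2
n,(x,y,w,h)="scene",(200,235,60,45)
f=manip.grab_frame(n)
f=f[y:y+h,x:x+w,::-1]; cv2.imwrite(f"pics/{n}5.png",cv2.resize(f,(780,585),interpolation=cv2.INTER_CUBIC))
E
python3 mv.py
```

```text
t 7.05 tcp [0.4855 0.2193 0.108 ] yaw 0.1208 tilt [0.0002 0.0002] F [ 0.09  0.65 -2.74] T [-0.017 -0.042  0.02 ] w 0.27
d [ 0.0004  0.0009 -0.01  ] rot [-0.0001 -0.0003  0.0008]
t 7.1 tcp [0.4856 0.2193 0.1081] yaw 0.1208 tilt [0.0004 0.0002] F [ 0.46 -0.   -2.45] T [-0.053  0.007 -0.011] w 0.277
```

View pics/scene5.png

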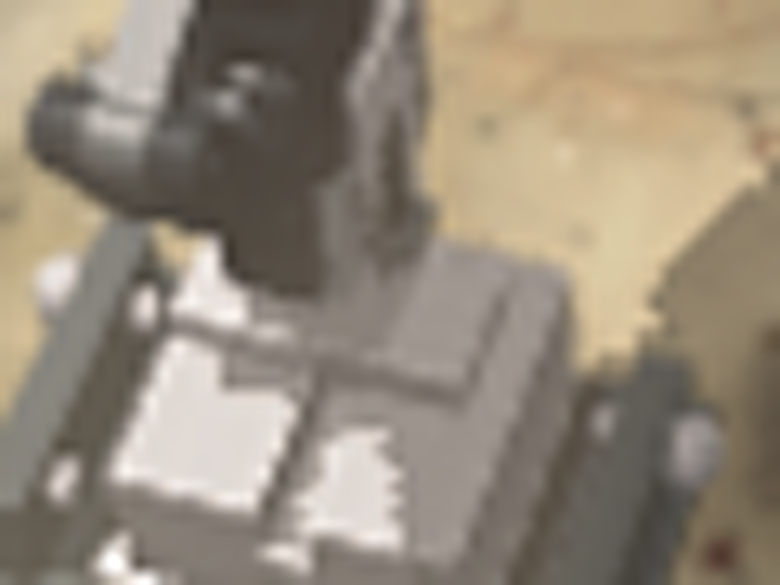

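>>> {"name": "step_arm", "arguments": {"deltas": [[0.0, 0, 0.002, 0, 0, 0, 1], [0.0, 0, 0.004, 0, 0, 0, 1], [0.0, 0, 0.004, 0, 0, 0, 1], [0.0, 0, 0.004, 0, 0, 0, 1]]}}

```text
time: 7.5
tool_pos: [0.4855, 0.2193, 0.104]
tool_rot: [-0.0, 0.998, 0.06, 0.0]
contact_force: [-0.6, 0.2, -2.1]
gripper_width: 0.272
```

>>> {"name": "step_arm", "arguments": {"deltas": [[0.0, 0, 0.002, 0, 0, 0, 1], [0.0, 0, 0.002, 0, 0, 0, 1], [0.0, 0, 0.002, 0, 0, 0, 1]]}}

```text
time: 7.8
tool_pos: [0.4856, 0.2193, 0.1021]
tool_rot: [-0.0, 0.998, 0.06, 0.0]
contact_force: [-0.8, -0.0, -2.3]
gripper_width: 0.271
```

>>> {"name": "step_arm", "arguments": {"deltas": [[0.0, 0, 0.002, 0, 0, 0, 1], [0.0, 0, 0.002, 0, 0, 0, 1], [0.0, 0, 0.002, 0, 0, 0, 1]]}}

```text
time: 8.1
tool_pos: [0.4856, 0.2193, 0.1001]
tool_rot: [-0.0, 0.998, 0.06, 0.0]
contact_force: [-1.1, 0.6, -2.6]
gripper_width: 0.272
```

>>> {"name": "step_arm", "arguments": {"deltas": [[0.0, 0, 0.001, 0, 0, 0, 1], [0.0, 0, 0.001, 0, 0, 0, 1], [0.0, 0, 0.001, 0, 0, 0, 1]]}}

```text
time: 8.4
tool_pos: [0.4858, 0.2193, 0.0994]
tool_rot: [-0.0, 0.998, 0.06, 0.0]
contact_force: [0.3, 0.4, 0.2]
gripper_width: 0.276
```

>>> {"name": "step_arm", "arguments": {"deltas": [[0.0, 0, 0.001, 0, 0, 0, 1], [0.0, 0, 0.001, 0, 0, 0, 1], [0.0, 0, 0.001, 0, 0, 0, 1]]}}

```text
time: 8.7
tool_pos: [0.4857, 0.2194, 0.0984]
tool_rot: [-0.0, 0.998, 0.06, 0.0]
contact_force: [0.2, 0.9, 1.8]
gripper_width: 0.272
```

>>> {"name": "step_arm", "arguments": {"deltas": [[0.0, 0, 0.001, 0, 0, 0, 1], [0.0, 0, 0.001, 0, 0, 0, 1], [0.0, 0, 0.001, 0, 0, 0, 1]]}}

```text
time: 9.0
tool_pos: [0.4857, 0.2193, 0.0972]
tool_rot: [-0.0, 0.998, 0.06, 0.0]
contact_force: [-0.4, -0.9, 1.0]
gripper_width: 0.274
```

>>> {"name": "step_arm", "arguments": {"deltas": [[0.0, 0, 0.001, 0, 0, 0, 1], [0.0, 0, 0.001, 0, 0, 0, 1], [0.0, 0, 0.001, 0, 0, 0, 1]]}}

```text
time: 9.3
tool_pos: [0.4857, 0.2193, 0.0961]
tool_rot: [-0.0, 0.998, 0.06, 0.0]
contact_force: [-0.1, -0.5, 0.4]
gripper_width: 0.273
```

>>> {"name": "step_arm", "arguments": {"deltas": [[0.0, 0, 0.001, 0, 0, 0, 1], [0.0, 0, 0.001, 0, 0, 0, 1], [0.0, 0, 0.001, 0, 0, 0, 1]]}}

```text
time: 9.6
tool_pos: [0.4857, 0.2193, 0.0951]
tool_rot: [-0.0, 0.998, 0.06, 0.0]
contact_force: [0.2, -0.7, 1.8]
gripper_width: 0.275
```

>>> {"name": "step_arm", "arguments": {"deltas": [[0.0, 0, 0.0007, 0, 0, 0, 1], [0.0, 0, 0.0007, 0, 0, 0, 1], [0.0, 0, 0.0007, 0, 0, 0, 1]]}}

```text
time: 9.9
tool_pos: [0.4857, 0.2193, 0.0945]
tool_rot: [-0.0, 0.998, 0.06, 0.0]
contact_force: [-0.6, -0.1, 1.2]
gripper_width: 0.275
```

>>> {"name": "step_arm", "arguments": {"deltas": [[0.0, 0, 0.001, 0, 0, 0, 1], [0.0, 0, 0.001, 0, 0, 0, 1], [0.0, 0, 0.001, 0, 0, 0, 1]]}}

```text
time: 10.2
tool_pos: [0.4856, 0.2193, 0.0934]
tool_rot: [-0.0, 0.998, 0.06, 0.0]
contact_force: [0.5, 0.6, 1.2]
gripper_width: 0.27
```

>>> {"name": "step_arm", "arguments": {"deltas": [[0.0, 0, 0.001, 0, 0, 0, 1], [0.0, 0, 0.001, 0, 0, 0, 1], [0.0, 0, 0.001, 0, 0, 0, 1]]}}

```text
time: 10.5
tool_pos: [0.4857, 0.2193, 0.0925]
tool_rot: [-0.0, 0.998, 0.06, 0.0]
contact_force: [0.2, 0.3, 1.8]
gripper_width: 0.273
```

>>> {"name": "step_arm", "arguments": {"deltas": [[0.0, 0, 0.0007, 0, 0, 0, 1], [0.0, 0, 0.0007, 0, 0, 0, 1], [0.0, 0, 0.0007, 0, 0, 0, 1]]}}

```text
time: 10.8
tool_pos: [0.4858, 0.2194, 0.0921]
tool_rot: [-0.0, 0.998, 0.06, 0.0]
contact_force: [-0.8, -1.1, 3.7]
gripper_width: 0.275
```

>>> {"name": "step_arm", "arguments": {"deltas": [[0.0, 0, 0.0005, 0, 0, 0, 1], [0.0, 0, 0.0005, 0, 0, 0, 1], [0.0, 0, 0.0005, 0, 0, 0, 1]]}}

```text
time: 11.1
tool_pos: [0.4859, 0.2194, 0.0919]
tool_rot: [-0.0, 0.998, 0.06, 0.0]
contact_force: [-2.0, -0.8, 6.3]
gripper_width: 0.269
```

>>> {"name": "step_arm", "arguments": {"deltas": [[0.0, 0, 0.0005, 0, 0, 0, 1], [0.0, 0, 0.0005, 0, 0, 0, 1], [0.0, 0, 0.0005, 0, 0, 0, 1]]}}

```text
time: 11.4
tool_pos: [0.4859, 0.2194, 0.0917]
tool_rot: [-0.0, 0.998, 0.06, 0.0]
contact_force: [-3.0, -1.5, 8.2]
gripper_width: 0.275
```

>>> {"name": "step_arm", "arguments": {"deltas": [[0.0, 0, 0.0003, 0, 0, 0, 1], [0.0, 0, 0.0003, 0, 0, 0, 1], [0.0, 0, 0.0003, 0, 0, 0, 1]]}}

```text
time: 11.7
tool_pos: [0.486, 0.2194, 0.0916]
tool_rot: [-0.0, 0.998, 0.06, 0.0]
contact_force: [-2.6, -0.4, 8.5]
gripper_width: 0.277
```

```bash
python3 mv.py
```

```text
t 11.7 tcp [0.486  0.2194 0.0916] yaw 0.1209 tilt [0.001  0.0002] F [-2.63 -0.43  8.54] T [-0.289  0.529  0.028] w 0.277
```

>>> {"name": "step_arm", "arguments": {"deltas": [[0.0, 0, 0.0007, 0, 0, 0, 1], [0.0, 0, 0.0007, 0, 0, 0, 1], [0.0, 0, 0.0007, 0, 0, 0, 1], [0.0, 0, 0.0007, 0, 0, 0, 1], [0.0, 0, 0.0007, 0, 0, 0, 1], [0.0, 0, 0.0007, 0, 0, 0, 1], [0.0, 0, 0.0007, 0, 0, 0, 1]]}}

```text
time: 12.4
tool_pos: [0.486, 0.2194, 0.0913]
tool_rot: [-0.0, 0.998, 0.06, 0.0]
contact_force: [-2.7, -0.6, 10.8]
gripper_width: 0.276
```

```bash
python3 mv.py;  python3 - <<'E'
from plant import manip
import cv2
n,(x,y,w,h)="scene",(200,225,60,45)
f=manip.grab_frame(n)
f=f[y:y+h,x:x+w,::-1]; cv2.imwrite(f"pics/{n}6.png",cv2.resize(f,(780,585),interpolation=cv2.INTER_CUBIC))
E
python3 mv.py
```

```text
t 12.4 tcp [0.486  0.2194 0.0913] yaw 0.1209 tilt [0.0009 0.0002] F [-2.68 -0.55 10.77] T [-0.238  0.773  0.026] w 0.276
t 12.45 tcp [0.486  0.2194 0.0913] yaw 0.1209 tilt [0.0009 0.0002] F [-2.95 -0.62  9.81] T [-0.27   0.724  0.004] w 0.274
```

View pics/scene6.png

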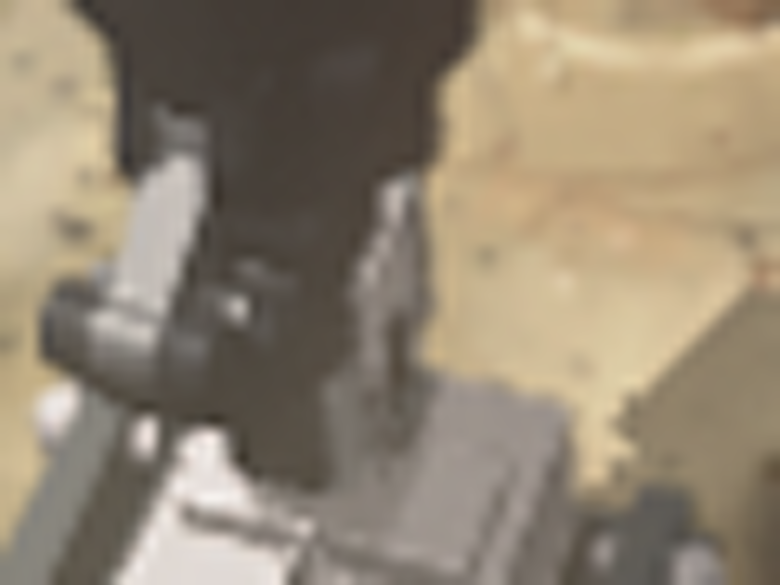

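>>> {"name": "step_arm", "arguments": {"deltas": [[0.0, 0, -0.002, 0, 0, 0, 1], [0.0, 0, -0.005, 0, 0, 0, 1], [0.0, 0, -0.03, 0, 0, 0, 1], [0.0, 0, -0.065, 0, 0, 0, 1], [0.0, 0, -0.07, 0, 0, 0, 1], [0.0, 0, -0.07, 0, 0, 0, 1]]}}

```text
time: 13.05
tool_pos: [0.4859, 0.2194, 0.16]
tool_rot: [-0.0, 0.998, 0.06, 0.001]
contact_force: [-0.4, 1.2, -1.7]
gripper_width: 0.273
```

```bash
python3 mv.py 0.5214 0.0209 0.15 -0.25
```

```text
t 13.05 tcp [0.4859 0.2194 0.16  ] yaw 0.1208 tilt [0.0019 0.0007] F [-0.42  1.23 -1.73] T [-0.004  0.069 -0.049] w 0.273
d [0.0113 0.2013 0.01  ] rot [-0.0008 -0.0018  0.3708]
```

>>> {"name": "step_arm", "arguments": {"deltas": [[0.0113, 0.2013, 0, 0, 0, 0.371, 1], [0.0113, 0.2013, 0, 0, 0, 0.371, 1], [0.0113, 0.2013, 0, 0, 0, 0.371, 1], [0.0113, 0.2013, 0, 0, 0, 0.371, 1], [0.0113, 0.2013, 0.01, 0, 0, 0.371, 1], [0.0113, 0.2013, 0.02, 0, 0, 0.371, 1], [0.0113, 0.2013, 0.02, 0, 0, 0.371, 1], [0.0113, 0.2013, 0.02, 0, 0, 0.371, 1]]}}

```text
time: 13.85
tool_pos: [0.5199, 0.0222, 0.138]
tool_rot: [-0.0, 0.992, -0.124, -0.001]
contact_force: [0.7, 0.1, -1.4]
gripper_width: 0.275
```

```bash
python3 mv.py 0.5214 0.0209 0.0704 -0.25;  python3 - <<'E'
from plant import manip
import cv2
n,(x,y,w,h)="scene",(210,150,80,60)
f=manip.grab_frame(n)
f=f[y:y+h,x:x+w,::-1]; cv2.imwrite(f"pics/{n}7.png",cv2.resize(f,(800,600),interpolation=cv2.INTER_CUBIC))
E
python3 mv.py  0.5214 0.0209 0.0704 -0.25
```

```text
t 13.85 tcp [0.5199 0.0222 0.138 ] yaw -0.2483 tilt [-0.0026  0.0008] F [ 0.67  0.08 -1.37] T [ 0.026 -0.079 -0.002] w 0.275
d [0.002  0.0009 0.0676] rot [-0.0002  0.0027  0.0017]
t 13.9 tcp [0.5205 0.0222 0.1389] yaw -0.2481 tilt [-0.0009  0.0006] F [ 0.2   0.39 -1.15] T [ 0.041 -0.006 -0.01 ] w 0.27
d [0.0012 0.001  0.0685] rot [-0.0003  0.001   0.0019]
```

View pics/scene7.png

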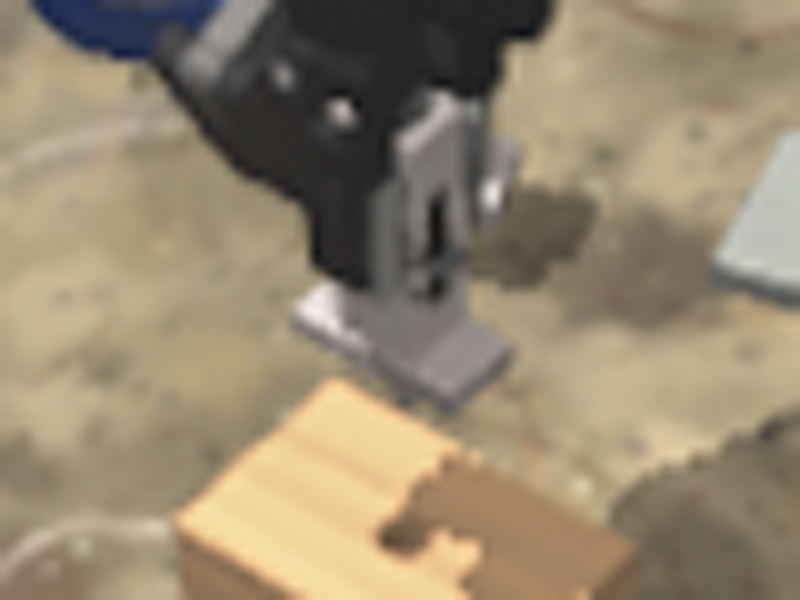

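Run:
```python
exec(open('g.py').read())
fz=98.5
o=[("scene",px(210,150,10,[(292,318),(450,408),(512,352),(400,150),(465,112)]),[(25,12,fz),(-25,12,fz),(-25,-12,fz+8),(-12,12,fz+76),(-12,-12,fz+76)])]
p=fit(mk(o,idt),[.52,.022,-.25])
print(mk(o,idt)(p).round(1))
for z in (76,60,56,50,45,40,35,30,25,20,8): print(z,((proj("scene",W(p,[[-.012,0,(fz+z)/1e3]]))-[210,150]+.5)*10-.5).round(0))
```

```text
[ 0.5193  0.0215 -0.3225] rms px 0.65
[ 0.2  0.3 -0.5  1.   0.  -1.  -0.2  0.2  0.5 -1.2]
76 [[434. 126.]]
60 [[435. 179.]]
56 [[435. 192.]]
50 [[436. 212.]]
45 [[436. 228.]]
40 [[436. 244.]]
35 [[437. 259.]]
30 [[437. 275.]]
25 [[437. 291.]]
20 [[438. 306.]]
8 [[438. 342.]]
```

>>> {"name": "step_arm", "arguments": {"deltas": [[0.0008, 0.001, 0.02, 0, 0.001, 0.002, 1], [0.0008, 0.001, 0.04, 0, 0.001, 0.002, 1], [0.0008, 0.001, 0.055, 0, 0.001, 0.002, 1], [0.0008, 0.001, 0.062, 0, 0.001, 0.002, 1], [0.0008, 0.001, 0.064, 0, 0.001, 0.002, 1], [0.0008, 0.001, 0.064, 0, 0.001, 0.002, 1]]}}

```text
time: 14.5
tool_pos: [0.522, 0.0199, 0.0761]
tool_rot: [-0.0, 0.992, -0.126, 0.001]
contact_force: [-0.6, 0.4, -2.0]
gripper_width: 0.274
```

```bash
python3 mv.py 0.5214 0.0209 0.0704 -0.25
```

```text
t 14.5 tcp [0.522  0.0199 0.0761] yaw -0.2518 tilt [ 0.002  -0.0001] F [-0.6   0.44 -2.  ] T [-0.056 -0.017  0.008] w 0.274
d [-0.0008 -0.0008  0.0057] rot [-0.0004 -0.0019 -0.0018]
```

Force unchanged and the tip is about 14 mm below the block's top, so the pin is in the hole. I'll lower it to rest.

>>> {"name": "step_arm", "arguments": {"deltas": [[-0.0006, -0.0008, 0.003, 0, 0, 0, 1], [-0.0006, -0.0008, 0.005, 0, 0, 0, 1], [-0.0006, -0.0008, 0.0058, 0, 0, 0, 1], [-0.0006, -0.0008, 0.0058, 0, 0, 0, 1], [-0.0006, -0.0008, 0.0058, 0, 0, 0, 1]]}}

```text
time: 15.0
tool_pos: [0.5215, 0.0206, 0.0704]
tool_rot: [-0.0, 0.992, -0.126, 0.001]
contact_force: [-0.4, -0.1, 1.2]
gripper_width: 0.274
```

```bash
python3 mv.py 0.5214 0.0209 0.0704 -0.25
```

```text
t 15.0 tcp [0.5215 0.0206 0.0704] yaw -0.2522 tilt [ 0.0021 -0.    ] F [-0.41 -0.1   1.25] T [ 0.068  0.108 -0.027] w 0.274
d [-0.0002 -0.0003 -0.    ] rot [-0.0005 -0.002  -0.0022]
```

>>> {"name": "step_arm", "arguments": {"deltas": [[0, 0, 0, 0, 0, 0, 0.2], [0, 0, 0, 0, 0, 0, -0.2], [0, 0, 0, 0, 0, 0, -1], [0, 0, 0, 0, 0, 0, -1], [0, 0, 0, 0, 0, 0, -1], [0, 0, 0, 0, 0, 0, -1], [0, 0, -0.03, 0, 0, 0, -1], [0, 0, -0.07, 0, 0, 0, -1], [0, 0, -0.11, 0, 0, 0, -1], [0, 0, -0.12, 0, 0, 0, -1], [0, 0, -0.12, 0, 0, 0, -1]]}}

```text
time: 16.1
tool_pos: [0.5225, 0.0205, 0.1926]
tool_rot: [-0.0, 0.992, -0.126, 0.003]
contact_force: [-0.1, 0.3, 0.2]
gripper_width: 1.003
```

```bash
python3 - <<'E'
from plant import manip
import cv2
n="scene";f=manip.grab_frame(n);cv2.imwrite("pics/s8raw.png",f[:,:,::-1])
x,y,w,h=225,170,60,45
cv2.imwrite(f"pics/{n}8.png",cv2.resize(f[y:y+h,x:x+w,::-1],(780,585),interpolation=cv2.INTER_CUBIC))
E
python3 mv.py  0.5 -0.1 0.2 -0.013
```

```text
t 16.15 tcp [0.5213 0.0206 0.1901] yaw -0.2522 tilt [ 0.0024 -0.0001] F [-0.36 -0.98  0.5 ] T [-0.035  0.022 -0.002] w 1.0
d [ 0.0095  0.1221 -0.0099] rot [-2.000e-04 -2.400e-03 -2.392e-01]
```

View pics/scene8.png

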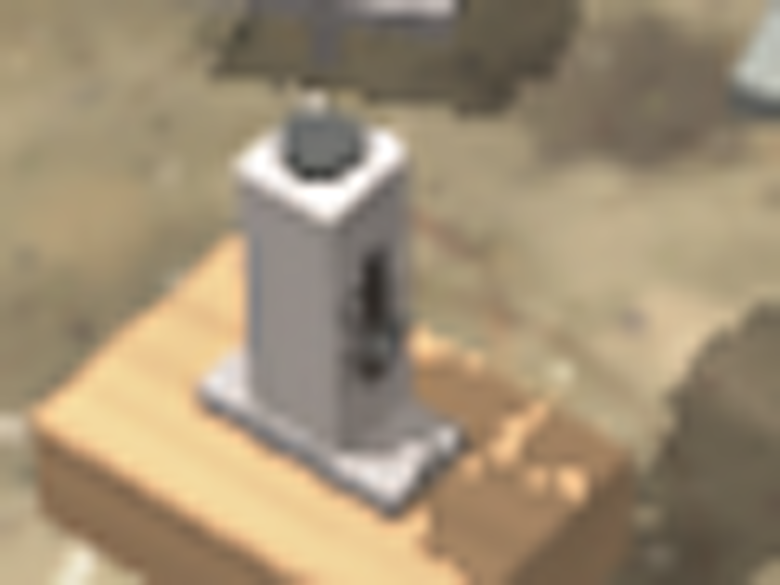

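Run:
```python
exec(open('g.py').read())
o=[("scene",px(225,170,13,[(238,165),(330,217),(410,160),(200,385),(392,497),(466,437)]),[(12,12,106),(-12,12,106),(-12,-12,106),(25,12,38),(-25,12,38),(-25,-12,38)])]
p=fit(mk(o,idt),[.52,.02,-.25])
print(mk(o,idt)(p).round(1), ps)
for z in (60,50,45,40,37.5,35,30,25,20): print(z,((proj("scene",W(p,[[-.0125,0,(30+z)/1e3]]))-[225,170]+.5)*13-.5).round(0))
a=cv2.imread("pics/scene0_raw.png");b=cv2.imread("pics/s8raw.png")
c=np.hstack([cv2.resize(i[182:206,246:262],None,fx=24,fy=24,interpolation=cv2.INTER_NEAREST) for i in(a,b)]);cv2.imwrite("pics/ptr.png",c)
for z in (50,40,35,30): print(z,((proj("scene",W(p,[[-.0125,0,(30+z)/1e3]]))-[246,182]+.5)*24).round(0))
```

```text
[ 0.5196  0.0219 -0.2889] rms px 0.35
[-0.3 -0.1  0.1  0.4  0.5 -0.6 -0.3 -0.1 -0.2  0.6  0.3 -0.2] [ 0.52076514  0.02077944 -0.24864919]
60 [[377. 250.]]
50 [[378. 287.]]
45 [[378. 306.]]
40 [[379. 325.]]
37.5 [[379. 334.]]
35 [[379. 343.]]
30 [[379. 361.]]
25 [[380. 379.]]
20 [[380. 397.]]
50 [[195. 244.]]
40 [[196. 312.]]
35 [[197. 346.]]
30 [[197. 379.]]
```

View pics/ptr.png

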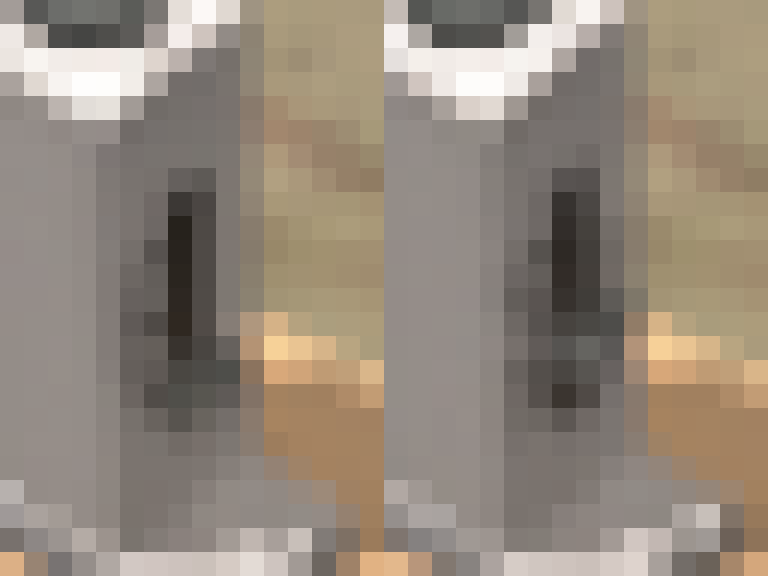

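The pointer moved from about 30 mm to about 37 mm on the stem, a reading of about 7 mm. That gives a depth of about 13 mm. The felt travel of about 7.4 mm agrees at about 12.6 mm. The slot is 10 mm or deeper, so I tip the flag away from the robot.

```bash
python3 mv.py  0.412 -0.157 0.18 -0.013
```

```text
t 16.15 tcp [0.5213 0.0206 0.1901] yaw -0.2522 tilt [ 0.0024 -0.0001] F [-0.36 -0.98  0.5 ] T [-0.035  0.022 -0.002] w 1.0
d [-0.0615  0.1992  0.0099] rot [-2.000e-04 -2.400e-03 -2.392e-01]
```

>>> {"name": "step_arm", "arguments": {"deltas": [[-0.0615, 0.1992, 0, 0, 0, -0.239, -1], [-0.0615, 0.1992, 0, 0, 0, -0.239, 1], [-0.0615, 0.1992, 0, 0, 0, -0.239, 1], [-0.0615, 0.1992, 0.01, 0, 0, -0.239, 1], [-0.0615, 0.1992, 0.01, 0, 0, -0.239, 1], [-0.0615, 0.1992, 0.01, 0, 0, -0.239, 1], [-0.0615, 0.1992, 0.01, 0, 0, -0.239, 1], [-0.0615, 0.1992, 0.03, 0, 0, -0.239, 1], [-0.0615, 0.1992, 0.07, 0, 0, -0.239, 1], [-0.0615, 0.1992, 0.1, 0, 0, -0.239, 1], [-0.0615, 0.1992, 0.11, 0, 0, -0.239, 1], [-0.0615, 0.1992, 0.11, 0, 0, -0.239, 1]]}}

```text
time: 17.35
tool_pos: [0.4111, -0.1553, 0.0778]
tool_rot: [-0.001, 1.0, -0.006, -0.001]
contact_force: [-0.4, -0.8, 0.9]
gripper_width: -0.002
```

```bash
python3 - <<'E'
from plant import manip
import cv2
n="scene";f=manip.grab_frame(n)
x,y,w,h=250,110,100,75
cv2.imwrite(f"pics/{n}9.png",cv2.resize(f[y:y+h,x:x+w,::-1],(800,600),interpolation=cv2.INTER_CUBIC))
E
python3 mv.py  0.467 -0.157 0.067 -0.013
```

```text
t 17.4 tcp [ 0.4123 -0.1562  0.0797] yaw -0.0117 tilt [0.0007 0.0006] F [ 0.67 -0.13  0.16] T [-0.012 -0.009  0.027] w -0.004
d [0.0547 0.0001 0.0128] rot [-0.0006 -0.0007  0.0013]
```

View pics/scene9.png

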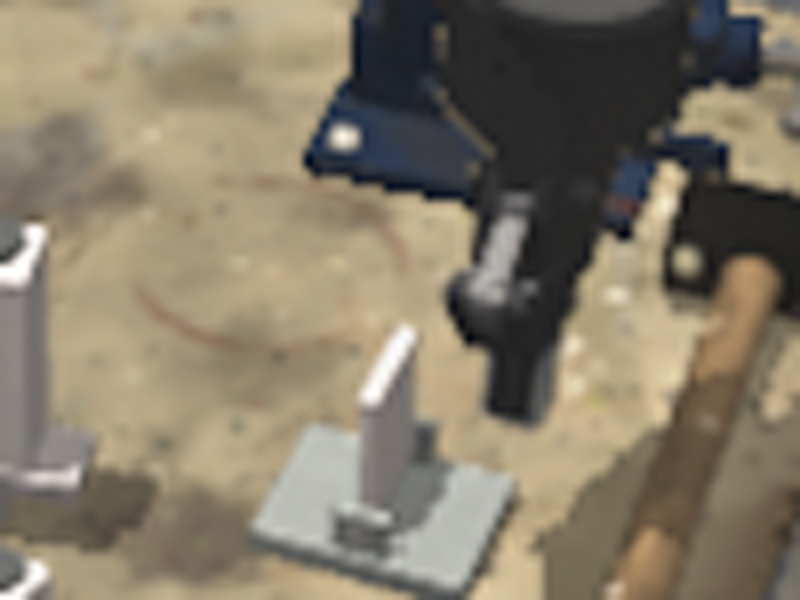

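>>> {"name": "step_arm", "arguments": {"deltas": [[0, 0, 0.0128, 0, 0, 0, 1], [0, 0, 0.0128, 0, 0, 0, 1], [0.01, 0, 0.0128, 0, 0, 0, 1], [0.02, 0, 0.0128, 0, 0, 0, 1], [0.025, 0, 0.0128, 0, 0, 0, 1], [0.03, 0, 0.0128, 0, 0, 0, 1], [0.035, 0, 0.0128, 0, 0, 0, 1], [0.04, 0, 0.0128, 0, 0, 0, 1], [0.044, 0, 0.0128, 0, 0, 0, 1], [0.047, 0, 0.0128, 0, 0, 0, 1], [0.05, 0, 0.0128, 0, 0, 0, 1], [0.05, 0, 0.0128, 0, 0, 0, 1]]}}

```text
time: 18.6
tool_pos: [0.4625, -0.1577, 0.0672]
tool_rot: [0.0, 1.0, -0.007, 0.001]
contact_force: [0.1, 0.2, -0.0]
gripper_width: 0.002
```

```bash
python3 - <<'E'
from plant import manip
import cv2
n="scene";f=manip.grab_frame(n)
x,y,w,h=250,110,100,75
cv2.imwrite(f"pics/{n}10.png",cv2.resize(f[y:y+h,x:x+w,::-1],(800,600),interpolation=cv2.INTER_CUBIC))
E
python3 mv.py  0.467 -0.157 0.067 -0.013
```

```text
t 18.65 tcp [ 0.4624 -0.1577  0.0672] yaw -0.0132 tilt [ 0.0024 -0.0002] F [-0.18 -0.65  0.04] T [-0.038  0.007 -0.004] w -0.003
d [ 0.0045 -0.0007  0.0002] rot [ 0.0001 -0.0024 -0.0002]
```

View pics/scene10.png

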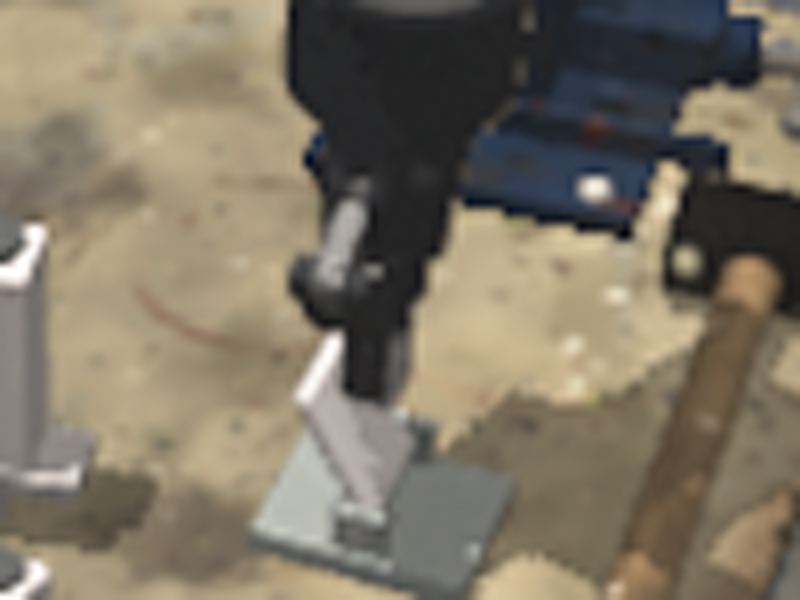

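>>> {"name": "step_arm", "arguments": {"deltas": [[0.003, 0, 0, 0, 0, 0, 1], [0.005, 0, 0, 0, 0, 0, 1], [0.005, 0, 0, 0, 0, 0, 1]]}}

```text
time: 18.95
tool_pos: [0.4673, -0.1577, 0.0671]
tool_rot: [0.0, 1.0, -0.007, 0.001]
contact_force: [0.4, -0.4, -0.4]
gripper_width: -0.003
```

>>> {"name": "step_arm", "arguments": {"deltas": [[-0.03, 0, -0.01, 0, 0, 0, 1], [-0.05, 0, -0.06, 0, 0, 0, 1], [-0.05, 0, -0.1, 0, 0, 0, 1], [-0.05, 0, -0.14, 0, 0, 0, 1], [-0.05, 0, -0.14, 0, 0, 0, 1], [-0.05, 0, -0.14, 0, 0, 0, 1]]}}

```text
time: 19.55
tool_pos: [0.4176, -0.1574, 0.2086]
tool_rot: [0.001, 1.0, -0.007, 0.002]
contact_force: [0.3, 0.6, -1.1]
gripper_width: 0.002
```

```bash
python3 - <<'E'
from plant import manip
import cv2
n="scene";f=manip.grab_frame(n)
x,y,w,h=220,130,100,75
cv2.imwrite(f"pics/{n}11.png",cv2.resize(f[y:y+h,x:x+w,::-1],(800,600),interpolation=cv2.INTER_CUBIC))
E
python3 mv.py
```

```text
t 19.6 tcp [ 0.4168 -0.1569  0.2067] yaw -0.0132 tilt [ 0.0018 -0.    ] F [-0.14 -0.54 -0.07] T [ 0.031 -0.017 -0.032] w -0.005
```

View pics/scene11.png

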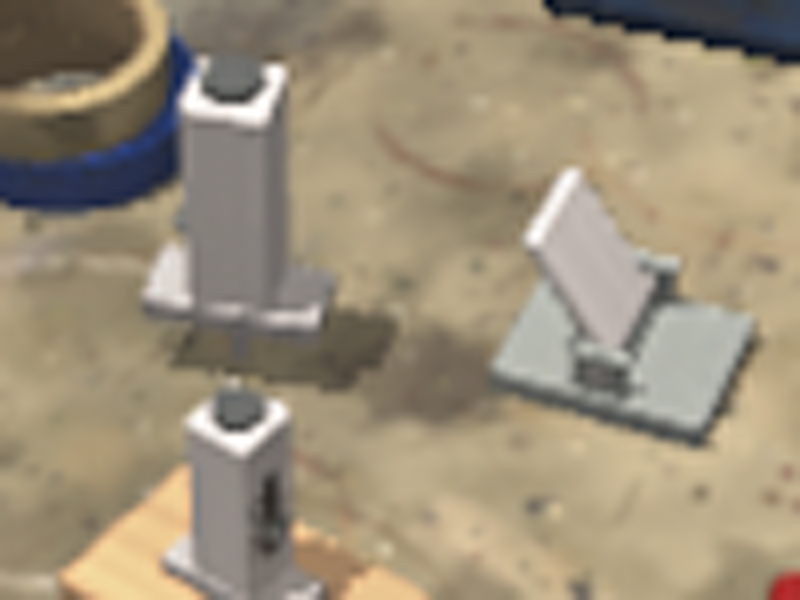

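Next I'll work out the flag angle from its top edge, now at (530,243)–(572,172) in this crop.

Run:
```python
exec(open('g.py').read())
o=px(220,130,8,[(530,243),(572,172)])
for th in np.arange(0,.8,.1):
    L=[[.054*np.sin(th),y,.022+.054*np.cos(th)] for y in(.022,-.022)]
    print(round(th,1),(proj("scene",W(pf,L))-o).round(1).tolist())
```

```text
0.0 [[10.7, 0.3], [11.2, -0.2]]
0.1 [[8.9, -0.2], [9.4, -0.6]]
0.2 [[7.0, -0.5], [7.5, -0.9]]
0.3 [[5.2, -0.6], [5.7, -1.0]]
0.4 [[3.4, -0.6], [4.0, -1.0]]
0.5 [[1.7, -0.4], [2.3, -0.8]]
0.6 [[0.0, -0.1], [0.7, -0.4]]
0.7 [[-1.5, 0.4], [-0.8, 0.1]]
```

The flag angle comes out at about 0.62 rad, above the 0.45 needed. The gauge stands upright in its stand and the arm is clear.

```bash
python3 -c "
from plant import manip
print(manip.job_done())"
```

```text
the job is handed in; nothing more can be done
None
```

The job is handed in at about 20 s of the 72 s allowed. All my checks passed, but no verdict was reported.

- **Measuring:** I took the gauge from its stand and lowered it over the slot. The pin went in on the first try, with no push from the solid face. The pin touched the floor at TCP z of about 0.0996 and the foot seated at about 0.0923. I then held the foot down with roughly 8 to 10 N for over 1 s; total force on the gauge was about 13 N.
- **Reading:** The drag pointer moved about 7 mm in the pictures, so the slot is about 13 mm deep. The felt pin travel of about 7.4 mm gives 12.6 mm, which agrees. An earlier look while the gauge hung in the gripper suggested 4 to 6 mm of travel, but that fit was poor. All of these put the slot deeper than 10 mm.
- **End state:** The gauge is back in its stand. It touched down at the same height it was picked up from, and it looks upright and centred in the last picture. The fit put it about 1 to 2 mm from the stand's centre. I tipped the flag away from the robot to about 0.62 rad, and the arm is clear of everything.

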